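# Lay out the tank-cleaning kit

### The job

Lay out the tank-cleaning kit on the rubber mat: stand the dropper bottle on the ring in the middle of the mat, lay the T-shaped algae scraper along the moulded line to its left and the steel tweezer along the line to its right, both centred on their lines with the scraper's head and the tweezer's tips pointing away from the robot, so that the bottle stands between them. Stand the round tin on top of the square closed bin, in the middle of its lid. Keep the bottle and the tin upright all the while, and leave the sponge block, the round tub, the glass magnet and the glass jar where they are.

Things in the scene. Friction and masses are not known exactly. Their poses are not given: they have to be found in the camera images.
- scraper: Algae scraper of plastic with a steel edge, lying flat, T-shaped, 140 mm long. Loose, 60 g. Origin: underside, middle of its length, on the handle's centre line. +x runs along the handle towards the head, z up. Handle 18 mm wide and 14 mm high, from x = -70 to +47 mm; head 52 mm wide (along y) and 12 mm high, from x = +47 to +70 mm. Grasp it across the handle at the origin.
- tweezer: Stainless tweezer, lying flat on its edge, 150 mm long, 10 mm high, rigid (the arms do not spring). Loose, 40 g. Origin: underside, middle of its length. +x runs towards the tips, z up. Two arms, 12 to 19 mm apart over the outsides (about 18 mm at the origin), joined at the back end x = -75 mm, meeting at the tips x = +75 mm. Grasp it across both arms at the origin.
- bottle: Clear round dropper bottle standing upright. Loose, 45 g. Origin: centre of its underside, z up. Body 32 mm diameter, straight up to 46 mm; white cap 22 mm diameter from 56 to 70 mm; dropper tip up to 82 mm. Any yaw will do.
- tin: Round metal food tin standing upright, 38 mm high. Loose, 90 g. Origin: centre of its underside, z up. Body 52 mm diameter up to 26 mm, lid 56 mm diameter from 26 to 38 mm. Any yaw will do.
- mat: Dark rubber mat, fixed, 170 (its x) by 190 mm (its y), top 3 mm above the floor. Origin: centre of its underside. +x points away from the robot, +y to the robot's left (turned up to 0.3 rad). On top, flush: a grey ring of 44 mm diameter in the middle and two grey lines 150 mm long, parallel to x and centred at x = 0, the left one at y = +60 mm, the right one at y = -60 mm.
- bin: Square closed white bin with a flat lid, fixed. Origin: centre of its underside, z up. Lid 116 by 116 mm, its surface 58 mm above the origin, with a rim 5 mm wide and 3 mm high all round its edge. Grey clips on two sides. The only square bin on the floor in front of the robot.
- sponge: Dark filter sponge block, 75 x 45 x 30 mm high, loose bystander among the kit, to be left alone. Origin: centre of its underside.
- tub: Round white lidded tub, 90 mm diameter, 45 mm high, loose bystander, to be left alone. Origin: centre of its underside.
- magnet: Black glass-cleaning magnet with a grey grip bar, 75 x 42 x 38 mm high, loose bystander, to be left alone. Origin: centre of its underside.
- jar: Brown glass jar with black lid, 70 mm diameter, 78 mm high, loose bystander, to be left alone. Origin: centre of its underside.

How it is judged:
At the end, for the whole second after the job is handed in: Bottle upright on the mat within 12 mm of its middle; scraper on the left line and tweezer on the right one, flat, within 13 mm sideways, 20 mm lengthwise, 0.17 rad, pointing away; tin upright within 13 mm of the middle of the bin lid; all released, at rest (y of scraper in the frame of mat between 0.047 and 0.073 m and x of scraper in the frame of mat between -0.02 and 0.02 m and z of scraper in the frame of mat between -0.002 and 0.008 m and angle between the x axis of each of scraper, tweezer and the x axis of mat, either way round below 0.17 rad and angle between each of scraper, tweezer, bottle, tin's own z axis and vertical below 0.12 rad and y of mat in the frame of scraper below -0.03 m and y of tweezer in the frame of mat between -0.073 and -0.047 m and x of tweezer in the frame of mat between -0.02 and 0.02 m and z of tweezer in the frame of mat between -0.002 and 0.008 m and y of mat in the frame of tweezer above 0.03 m and horizontal distance between bottle and mat below 0.012 m and z of bottle in the frame of mat between -0.001 and 0.008 m and horizontal distance between tin and bin below 0.013 m and z of tin in the frame of bin between 0.054 and 0.063 m and linear speed of each of scraper, tweezer, bottle, tin below 0.02 m/s and angular speed of each of scraper, tweezer, bottle, tin below 0.2 rad/s); the robot touches nothing.
It fails at once if a bystander (sponge block, tub, magnet or jar) is moved by more than 20 mm (distance of any of sponge, tub, magnet, jar from where it was at the start of the episode above 0.02 m).
It fails at once if the bottle or the tin is tipped by more than 0.6 rad (angle between any of bottle, tin's own z axis and vertical above 0.6 rad).
It also fails if it takes over 112 s, if anything falls off the work surface, if the arm or the gripper's body presses on something with over 40 N, if the wrist force passes 120 N, or if a joint passes its speed limit or range.

### The arm

A 7-joint arm with a two-finger parallel gripper is mounted at the origin on the work surface. World frame = base frame: x ahead of the robot, y to its left, z up, the work surface at z = 0. Lengths are in m, angles in rad, forces in N, time in s.
With the tool pointing down it reaches from about 0.425 to 0.875 m from the base axis. Payload 4.7 kg.
Tool frame: the origin (TCP) lies at the very end of the fingers, on their centre line; the grasp point (between the pads) lies 19 mm behind it (robot.grip_point_offset is the distance from the TCP to the grasp point, in m); z points along the fingers, y is the direction in which the jaws open and shut (so a half turn about z gives the same grasp; the last joint's range is limited). The gripper opens to 85 mm and grips with 20 to 120 N. Pads are 22 mm wide; open, the fingers measure 114 mm over their backs; the gripper's body (76 mm by 85 mm) begins 54 mm behind the grasp point. The pads swing forward as they close: fully open they stand 13 mm farther back than shut.
Start: joints at [-1.274, 0.321, -0.07, 1.45, 0.023, 1.371, -0.057], TCP at [0.181, 0.624, 0.231] pointing down, gripper open.
Joint ranges: [-2.86, 2.86], [-0.3, 2.09], [-1.38, 1.24], [0.06, 2.45], [-1.56, 4.7], [0.09, 2.05], [-2.69, 2.69]. Speed limits (rad/s): [2.57, 2.57, 3.14, 3.14, 3.14, 3.14, 3.14].

### API

Orientations are given as a rotation vector (axis times angle).
In Python, from workcell import robot gives the robot as it stands. The module is installed in compiled form; this text tells all that it offers.
- The arm moves only by the tool drive_tool, never from a script. Its argument "commands" is a list of rows, each a list of 3 entries, a list of its own where there are three numbers: the shift along the tool's x, y, z in mm, then the turn about the tool's z in degrees, then the closure, from -1 (fully open) to 1 (shut), so that 0 is half open. A call has 1 to 12 rows; each row shifts and turns the commanded pose from where the row before left it, along the tool's axes as they then stand; what a row does not reach is not made up. A row lasts 1/10 s, in which the tool goes at most 50 mm and 8.59 degrees, less where a joint would pass 70% of its speed; a pose out of reach is approached as far as the arm can. A call is refused whole if a number of a shift passes 50 or a number of a turn 8.59, either way. A call with a gripper value outside its range is refused whole. The fingers move at their own pace and stop on an object; "newtons" is the grip in N (left out, the last holds). Time passes only in rows, so rows that do not move let the fingers close. It gives the time, the measured TCP pose, the force and the opening at its end, in the units of the state.
- robot.read_state(): the state, without advancing time (a new reading comes with each control period).
- robot.camera(name): name is "scene" or "top" or "wrist"; returns the picture (384x512x3 uint8, red, green, blue); there is no depth.
- robot.calibration(name): a dict with "camera_matrix" (3x3 intrinsics, pixels), "world_to_cam" (4x4, takes a point from world to camera coordinates). Camera axes: x right, y up, looking along -z (the intrinsics and any distortion apply to the point x, -y, -z); pixel columns grow to the right and rows downward; lengths in m; the calibration is good to about 2 mm. The wrist camera is an equidistant fisheye: a pixel r from the principal point sees the ray r / f radians off the axis. A picture is of the moment at which its call begins: read the wrist's pose just before it. calibration takes no time and is no camera call; for the wrist camera it gives the pose at the moment of the call.
- robot.sign_off(): hands the job in, once; it reports no verdict.
Trained networks look in the newest picture that a camera, given by its name, has taken for a name from the list of things; names that differ only in an ending like _2 or _b are one class to them, and where a whole thing is asked for, a point or a joint stands for the part that bears it (a point fixed in the world has none). Each returns a list of dicts, best first, with "score" (0 to 1); they miss things now and then, are a little off and sometimes report something else, mostly with a low value. They report only what shows in the picture. A call takes as long as a camera call.
- robot.find_in(camera, thing): "at" ([x, y, z] in m, in world coordinates, good to about 4 mm: the middle of the surface that is visible of it).
- robot.masks_of(camera, thing): "region" (384x512 bool, what is visible of it).
- robot.pinpoint(camera, thing): "at" ([x, y, z] in m, in world coordinates, good to about 4 mm: a listed point, or the origin of a listed thing).
The state is a dict: "t": time; "qpos": joint angles; "qvel": joint speeds; "joint_efforts": joint torques, N m; "position": TCP position; "ee_rot": TCP orientation; "wrist_force": force on the tool from outside, world axes, zero at the start; "torque": the same for the moment, N m; "opening": finger opening in m.
Only numpy, scipy, OpenCV 4.12 (cv2) and the standard library are available. Lean on these libraries where they do the work, as an engineer would, in place of code of your own. Each camera call takes 0.05 s, during which the arm holds its last target.

## Working session

There is one attempt and no reset: what is moved stays moved. The work goes in short steps, Python scripts to look and compute and a tool call to move; the robot and the scene stay as the last step left them, time stands still between calls to the robot, and variables do not carry over. Pictures are saved under pics/ and viewed, and the job is handed in when it is done.

Besides the shell and the picture viewer there is one more tool, called after "Call:" by a JSON object that holds its "name" and its "arguments", one argument or row to a line. drive_tool: Moves the arm, as the interface text tells. Its arguments: {"type":"object","properties":{"commands":{"type":"array"},"newtons":{"type":"number"}},"required":["commands"]}

```bash
mkdir -p pics
python3 - <<'E'
from workcell import robot
import cv2
s=robot.read_state();print({k:s[k] for k in('t','position','ee_rot','opening')})
for c in('scene','top','wrist'):
    im=robot.camera(c);cv2.imwrite(f'pics/{c}0.png',im[:,:,::-1])
for t in['scraper','tweezer','bottle','tin','mat','bin','sponge','tub','magnet','jar']:
    print(t,[(x['at'],x['score']) for x in robot.pinpoint('top',t)][:2])
print(robot.calibration('top'))
print(robot.read_state()['t'])
E
```

```text
{'t': 0.0, 'position': array([0.18124692, 0.62363415, 0.23020333]), 'ee_rot': array([-4.42592683e-01, -3.11008494e+00,  3.08100244e-03]), 'opening': 0.0855209029615393}
scraper [([0.4985, -0.4066, -0.0011], 0.6)]
tweezer [([0.4481, 0.0112, -0.0016], 0.44)]
bottle [([0.4112, 0.2153, 0.0018], 0.7)]
tin [([0.5087, 0.3858, 0.0018], 0.53), ([0.6284, 0.1211, -0.0004], 0.45)]
mat [([0.6112, -0.1614, -0.0003], 0.71), ([0.4977, -0.4106, 0.0001], 0.42)]
bin [([0.6294, 0.121, 0.0012], 0.66)]
sponge [([0.4027, -0.19, -0.0025], 0.85)]
tub [([0.8118, 0.0403, 0.0006], 0.72)]
magnet [([0.6728, 0.4058, 0.0], 0.86)]
jar [([0.6571, -0.4197, -0.0027], 0.68)]
{'camera_matrix': array([[391.10253683,   0.        , 254.70650138],
       [  0.        , 391.10253683, 198.5848787 ],
       [  0.        ,   0.        ,   1.        ]]), 'world_to_cam': array([[-0.00562304, -0.99996383,  0.0063816 ,  0.01194912],
       [ 0.99928703, -0.00538075,  0.03736942, -0.58667533],
       [-0.03733373,  0.00658718,  0.99928114, -1.16596755],
       [ 0.        ,  0.        ,  0.        ,  1.        ]])}
0.65
```

View pics/top0.png

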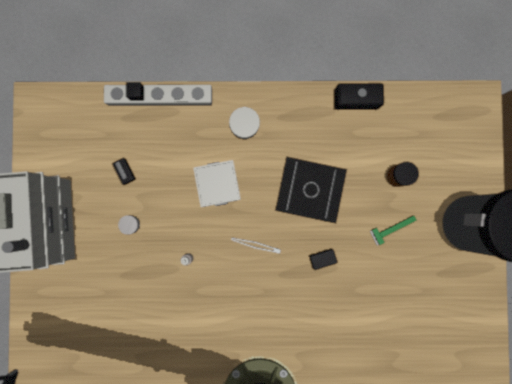

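View pics/scene0.png

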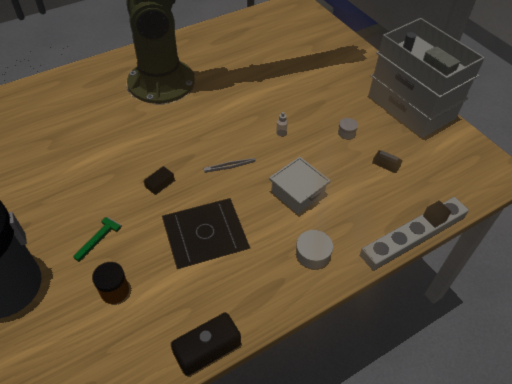

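View pics/wrist0.png

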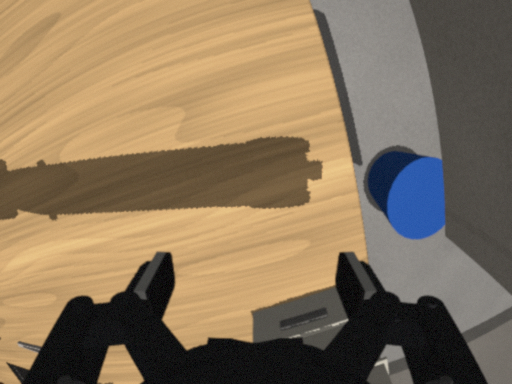

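The top view shows the mat at (311,190), scraper (393,230), tweezer (255,245), bottle (186,259), tin (128,225), bin (217,184). The bystanders are the sponge (323,259), tub (244,122), magnet (123,171) and jar (404,174).

```bash
cat > h.py <<'E'
from workcell import robot
import numpy as np, cv2
from scipy.spatial.transform import Rotation as Ro
def ray(cal,uv,wrist=False):
    K=cal['camera_matrix'];T=cal['world_to_cam'];R=T[:3,:3];t=T[:3,3]
    d=np.atleast_2d(np.asarray(uv,float))
    x=(d[:,0]-K[0,2])/K[0,0];y=(d[:,1]-K[1,2])/K[1,1]
    if wrist:
        r=np.hypot(x,y);s=np.where(r>1e-9,np.sin(r)/np.maximum(r,1e-9),1);v=np.c_[x*s,-y*s,-np.cos(r)]
    else: v=np.c_[x,-y,-np.ones_like(x)]
    return -R.T@t, v@R
def back(cal,uv,z,wrist=False):
    o,v=ray(cal,uv,wrist);k=(z-o[2])/v[:,2];return (o+v*k[:,None])[:,:2]
def proj(cal,P,wrist=False):
    K=cal['camera_matrix'];T=cal['world_to_cam'];P=np.atleast_2d(P);c=P@T[:3,:3].T+T[:3,3]
    x,y,z=c[:,0],-c[:,1],-c[:,2]
    if wrist:
        rr=np.hypot(x,y);th=np.arctan2(rr,z);k=th/np.maximum(rr,1e-9);x=x*k;y=y*k
    else: x=x/z;y=y/z
    return np.c_[K[0,0]*x+K[0,2],K[1,1]*y+K[1,2]]
def pose():
    s=robot.read_state();R=Ro.from_rotvec(s['ee_rot']).as_matrix()
    return s,np.array(s['position']),R
def plan(x,y,z,jaw,n=None):
    """jaw: world angle of tool y axis (mod pi)."""
    s,p,R=pose()
    cur=np.arctan2(R[1,1],R[0,1]); d=(jaw-cur+np.pi/2)%np.pi-np.pi/2
    deg=-np.degrees(d) # tool z down
    R2=R@Ro.from_euler('z',deg,degrees=True).as_matrix()
    sh=R2.T@(np.array([x,y,z])-p)*1000
    print('t',round(s['t'],2),'pos',p.round(4),'jaw',round(cur,3),'tilt',R[:,2].round(3),'q7',round(s['qpos'][6],2),'open',round(s['opening'],4),'F',np.round(s['wrist_force'],1))
    print('turn deg',round(deg,1),'then shift tool mm',sh.round(1))
E
python3 - <<'E'
from h import *
im=robot.camera('top');cal=robot.calibration('top')
for t,z in[('scraper',.012),('tweezer',.01),('mat',.003),('bin',.06)]:
    for m in robot.masks_of('top',t)[:2]:
        ys,xs=np.nonzero(m['region']);w=back(cal,np.c_[xs,ys],z)
        c,sz,a=cv2.minAreaRect((w*1000).astype(np.float32));d=w-w.mean(0);u,sv,vt=np.linalg.svd(d,full_matrices=False)
        print(t,round(m['score'],2),len(xs),'rect',np.round(c,1),np.round(sz,1),round(a,1),'mean',w.mean(0).round(4),'ax',np.degrees(np.arctan2(vt[0,1],vt[0,0])).round(1))
for t in ['scraper','tweezer','bottle','tin','mat','bin']:
    robot.camera('scene'); print(t,[(x['at'],x['score']) for x in robot.pinpoint('scene',t)][:2])
E
python3 -c "
import cv2;i=cv2.imread('pics/top0.png')
cv2.imwrite('pics/topc.png',cv2.resize(i[150:275,100:430],None,fx=2.4,fy=2.4,interpolation=cv2.INTER_CUBIC))"
```

```text
mat 0.58 3459 rect [ 614.2 -160.9] [191.4 169.9] 77.7 mean [ 0.6142 -0.1612] ax -103.4
bin 0.97 1623 rect [630.6 119.3] [122.1 115.5] 10.4 mean [0.6303 0.1191] ax -174.0
scraper [([0.4994, -0.4067, -0.0027], 0.6)]
tweezer [([0.4501, 0.0084, 0.0019], 0.8), ([0.63, 0.1238, 0.0002], 0.21)]
bottle [([0.6696, 0.4053, 0.002], 0.57), ([0.4078, 0.21, -0.0027], 0.49)]
tin [([0.4971, -0.4061, 0.0008], 0.64), ([0.5113, 0.3871, 0.0004], 0.56)]
mat [([0.6153, -0.1571, 0.0003], 0.81)]
bin [([0.6282, 0.1198, 0.0], 0.92), ([0.4061, 0.2116, 0.0001], 0.7)]
```

View pics/topc.png

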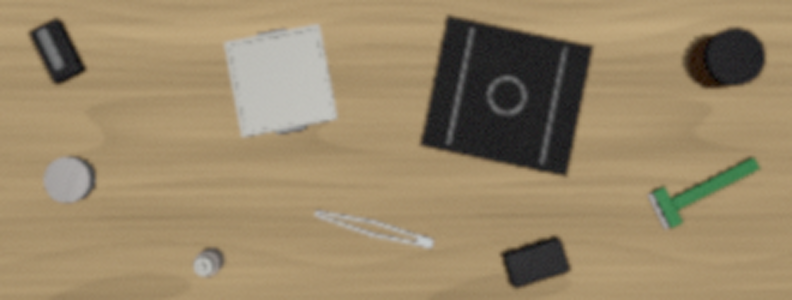

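The tweezer's tips look to be the left end, but I'll check that with the wrist camera. The scraper head points to about 116°. I'll start with the tin.

Run:
```python
from h import *
plan(.509,.386,.18,.65)
```

```text
t 1.5 pos [0.1814 0.6242 0.2313] jaw 1.288 tilt [ 0.  0. -1.] q7 -0.06 open 0.0854 F [-0.5 -0.8  0.2]
turn deg 36.6 then shift tool mm [-387.9  116.7   51.3]
```

Call:
{"name": "drive_tool", "arguments": {
  "commands": [
    [[0,0,0],7.3,-1],
    [[0,0,0],7.3,-1],
    [[0,0,0],7.3,-1],
    [[0,0,0],7.3,-1],
    [[0,0,0],7.4,-1],
    [[-39,12,5],0,-1],
    [[-39,12,5],0,-1],
    [[-39,12,5],0,-1],
    [[-39,12,5],0,-1],
    [[-39,12,5],0,-1]
  ]
}}

```text
t: 2.5
position: [0.3483, 0.5041, 0.2064]
ee_rot: [1.397, 2.814, 0.001]
wrist_force: [-0.4, -0.3, -0.4]
opening: 0.0853
```

Call:
{"name": "drive_tool", "arguments": {
  "commands": [
    [[-39,12,5],0,-1],
    [[-39,12,5],0,-1],
    [[-39,12,5],0,-1],
    [[-39,12,5],0,-1],
    [[-39,12,5],0,-1],
    [[0,0,0],0,-1],
    [[0,0,0],0,-1]
  ]
}}

```text
t: 3.2
position: [0.5136, 0.3849, 0.1811]
ee_rot: [-1.401, -2.812, 0.001]
wrist_force: [-0.5, 0.3, 0.4]
opening: 0.0855
```

```bash
cat >> h.py <<'E'
def look(name,things=()):
    cal=robot.calibration('wrist');im=robot.camera('wrist');cv2.imwrite(f'pics/{name}.png',im[:,:,::-1])
    for t in things:
        print(t,[(np.round(x['at'],4),x['score']) for x in robot.pinpoint('wrist',t)][:2])
    return cal,im
E
python3 - <<'E'
from h import *
plan(.509,.386,.18,.65)
cal,im=look('w1',['tin']);print(cal)
print(proj(cal,[[.509,.386,.038],[.509,.386,0]],True))
E
```

```text
t 3.2 pos [0.5136 0.3849 0.1811] jaw 0.646 tilt [-0. -0. -1.] q7 0.02 open 0.0855 F [-0.5  0.3  0.4]
turn deg -0.2 then shift tool mm [ 3.7 -3.   1.1]
tin [(array([0.5144, 0.3819, 0.    ]), 0.59)]
{'camera_matrix': array([[297.31863964,   0.        , 254.7307    ],
       [  0.        , 297.31863964, 196.55273266],
       [  0.        ,   0.        ,   1.        ]]), 'world_to_cam': array([[ 7.98300595e-01,  6.02258844e-01, -6.66802974e-04,
        -6.41592400e-01],
       [-5.70907873e-01,  7.56391052e-01, -3.19275395e-01,
         2.86483526e-02],
       [-1.91782067e-01,  2.55258421e-01,  9.47661742e-01,
        -3.33548982e-01],
       [ 0.00000000e+00,  0.00000000e+00,  0.00000000e+00,
         1.00000000e+00]])}
[[251.91679986 178.64241168]
 [252.24775131 169.79039347]]
```

View pics/w1.png

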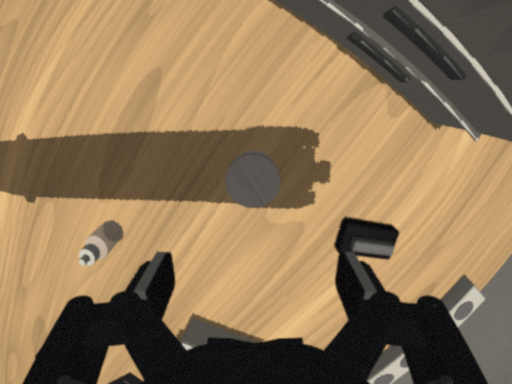

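The tin's lid is the disc centred near (252.5,180.5), and the fingers are clear of it. The bottle at (100,245) and magnet at (367,238) are also in view.

Run:
```python
from h import *
cal=robot.calibration('wrist')
b=back(cal,[[252.5,180.5],[225,180],[280,180]],.038,True);print(b,np.hypot(*(b[1]-b[2])))
plan(*b[0],.014,.646)
```

```text
[[0.50860222 0.38746685]
 [0.48627435 0.37117658]
 [0.5302112  0.40463976]] 0.05522889414383475
t 3.3 pos [0.5116 0.3875 0.1814] jaw 0.651 tilt [-0.001  0.001 -1.   ] q7 0.02 open 0.0854 F [-0.8  0.7  1.4]
turn deg 0.3 then shift tool mm [  1.6  -2.4 167.4]
```

Call:
{"name": "drive_tool", "arguments": {
  "commands": [
    [[2,-2,30],0,-1],
    [[0,0,35],0,-1],
    [[0,0,35],0,-1],
    [[0,0,30],0,-1],
    [[0,0,20],0,-1],
    [[0,0,17],0,-1],
    [[0,0,0],0,-1],
    [[0,0,0],0,-1]
  ],
  "newtons": 40
}}

```text
t: 4.1
position: [0.5098, 0.3874, 0.0149]
ee_rot: [1.395, 2.815, 0.001]
wrist_force: [-0.6, -0.7, -0.1]
opening: 0.0857
```

Run:
```python
from h import *
for i in range(3): plan(.5086,.3875,.014,.646); robot.camera('scene')
look('w2')
```

```text
t 4.1 pos [0.5098 0.3874 0.0149] jaw 0.65 tilt [ 0.     0.001 -1.   ] q7 0.04 open 0.0857 F [-0.6 -0.7 -0.1]
turn deg 0.3 then shift tool mm [ 0.8 -0.9  0.9]
t 4.15 pos [0.5105 0.3876 0.0157] jaw 0.65 tilt [ 0.002  0.002 -1.   ] q7 0.04 open 0.0853 F [0.2 0.4 0.5]
turn deg 0.2 then shift tool mm [ 1.1 -1.6  1.7]
t 4.2 pos [0.5108 0.3876 0.0161] jaw 0.65 tilt [ 0.002  0.002 -1.   ] q7 0.04 open 0.0855 F [-0.9  0.1  0.2]
turn deg 0.2 then shift tool mm [ 1.2 -1.8  2. ]
```

View pics/w2.png

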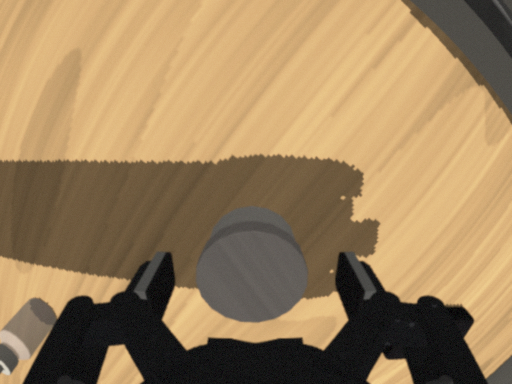

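The tin sits centred between the pads at (251,268), so I can close.

Call:
{"name": "drive_tool", "arguments": {
  "commands": [
    [[0,0,0],0,-0.2],
    [[0,0,0],0,0.2],
    [[0,0,0],0,1],
    [[0,0,0],0,1],
    [[0,0,0],0,1],
    [[0,0,0],0,1],
    [[0,0,0],0,1],
    [[0,0,-15],0,1],
    [[0,0,-30],0,1],
    [[0,0,-40],0,1],
    [[0,0,-40],0,1],
    [[0,0,0],0,1]
  ]
}}

```text
t: 5.5
position: [0.5134, 0.3888, 0.1469]
ee_rot: [1.395, 2.81, 0.017]
wrist_force: [0.1, 0.7, -0.8]
opening: 0.0545
```

Run:
```python
from h import *
plan(.6295,.120,.16,.186)
look('w3')
```

```text
t 5.5 pos [0.5134 0.3888 0.1469] jaw 0.649 tilt [ 0.009  0.008 -1.   ] q7 0.02 open 0.0545 F [ 0.1  0.7 -0.8]
turn deg 26.5 then shift tool mm [-285.5   64.6  -14.1]
```

View pics/w3.png

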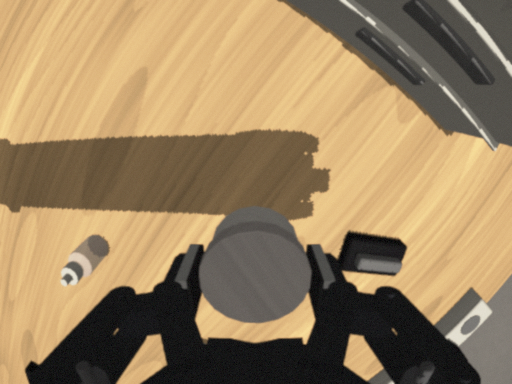

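The tin is held at (255,265). Next is the bin.

Call:
{"name": "drive_tool", "arguments": {
  "commands": [
    [[0,0,0],6.6,1],
    [[0,0,0],6.6,1],
    [[0,0,0],6.6,1],
    [[0,0,0],6.6,1],
    [[-36,8,-2],0,1],
    [[-36,8,-2],0,1],
    [[-36,8,-2],0,1],
    [[-36,8,-2],0,1],
    [[-36,8,-2],0,1],
    [[-36,8,-2],0,1],
    [[-35,8,-1],0,1],
    [[-34,8,-1],0,1]
  ]
}}

```text
t: 6.75
position: [0.6256, 0.1167, 0.152]
ee_rot: [-2.002, -2.419, 0.003]
wrist_force: [-0.7, -0.2, -1.6]
opening: 0.0547
```

Call:
{"name": "drive_tool", "arguments": {
  "commands": [
    [[0,0,0],0,1],
    [[0,0,0],0,1],
    [[0,0,0],0,1]
  ]
}}

```text
t: 7.05
position: [0.6252, 0.1199, 0.1522]
ee_rot: [-1.999, -2.421, 0.002]
wrist_force: [-0.7, 1.0, -0.9]
opening: 0.0543
```

Run:
```python
from h import *
plan(.6295,.120,.09,.186)
cal,im=look('w4')
robot.masks_of
ms=robot.masks_of('wrist','bin')
for m in ms[:2]:
    ys,xs=np.nonzero(m['region']);print(m['score'],len(xs))
    w=back(cal,np.c_[xs,ys],.061,True);print(cv2.minAreaRect((w*1000).astype(np.float32)))
print(proj(cal,[[.63,.12,.058]],True))
```

```text
t 7.05 pos [0.6252 0.1199 0.1522] jaw 0.19 tilt [-0.002  0.001 -1.   ] q7 0.07 open 0.0543 F [-0.7  1.  -0.9]
turn deg 0.2 then shift tool mm [-0.8  4.4 62.2]
0.68 13515
((628.5040283203125, 126.82096862792969), (121.54743194580078, 105.69654083251953), 10.501211166381836)
[[260.37526719 198.98797879]]
```

View pics/w4.png

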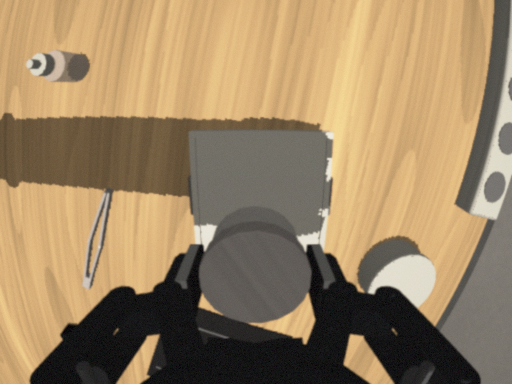

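The bin lid's far edge runs from (190,132) to (333,131), with the held tin in front of it at (255,268). I'll compute the bin centre from the edges.

Run:
```python
from h import *
cal=robot.calibration('wrist')
b=back(cal,[[190.5,131.5],[333,131],[201,246],[322,243]],.061,True);print(b.round(4))
e=b[1]-b[0];print('w',np.hypot(*e),'ang',np.degrees(np.arctan2(e[1],e[0])))
u=e/np.hypot(*e);n=np.array([u[1],-u[0]]);print('c',(b[0]+b[1])/2+n*.058)
# held tin lid centre
print(np.round(back(cal,[[254.5,270],[199,270],[310,270]],.1522-.0155+.038,True),4))
print(np.round(robot.pinpoint('wrist','tin')[0]['at'],4))
cal=robot.calibration('top')
im=cv2.imread('pics/top0.png')
g=im[150:215,185:250];print(cv2.imwrite('pics/binc.png',cv2.resize(g,None,fx=8,fy=8,interpolation=cv2.INTER_CUBIC)))
```

```text
[[0.564  0.1668]
 [0.6765 0.1894]
 [0.5863 0.067 ]
 [0.6933 0.0906]]
w 0.11473158063588498 ang 11.36767531913774
c [0.63164606 0.12123811]
[[0.6249 0.1234]
 [0.5984 0.1177]
 [0.6516 0.1281]]
[0.6283 0.1132 0.1414]
True
```

View pics/binc.png

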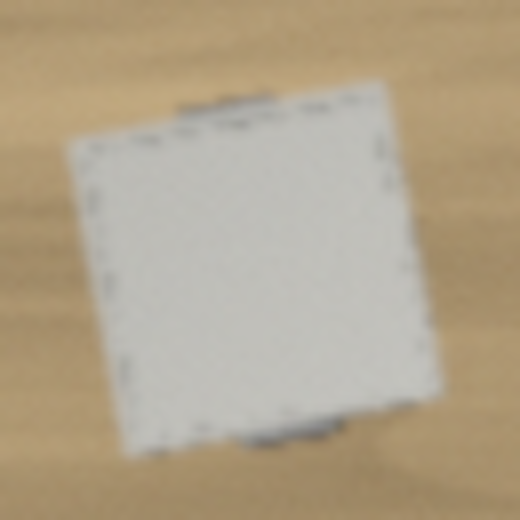

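Call:
{"name": "drive_tool", "arguments": {
  "commands": [
    [[-3,5,10],0,1],
    [[0,0,20],0,1],
    [[0,0,20],0,1],
    [[0,0,12],0,1],
    [[0,0,6],0,1],
    [[0,0,3],0,1],
    [[0,0,2],0,1],
    [[0,0,2],0,1],
    [[0,0,1],0,1],
    [[0,0,0],0,1],
    [[0,0,0],0,1]
  ]
}}

```text
t: 8.3
position: [0.6319, 0.1165, 0.0777]
ee_rot: [2.002, 2.42, 0.001]
wrist_force: [0.3, 0.7, -0.8]
opening: 0.0543
```

Run:
```python
from h import *
plan(.6295,.120,.075,.186)
cal,im=look('w5')
plan(.6295,.120,.075,.186)
```

```text
t 8.3 pos [0.6319 0.1165 0.0777] jaw 0.188 tilt [ 0.001  0.    -1.   ] q7 0.11 open 0.0543 F [ 0.3  0.7 -0.8]
turn deg 0.1 then shift tool mm [ 3.9 -1.7  2.7]
t 8.35 pos [0.6319 0.1165 0.0777] jaw 0.188 tilt [ 0.001  0.    -1.   ] q7 0.11 open 0.0542 F [ 0.4  0.2 -1.1]
turn deg 0.1 then shift tool mm [ 3.9 -1.7  2.7]
```

View pics/w5.png

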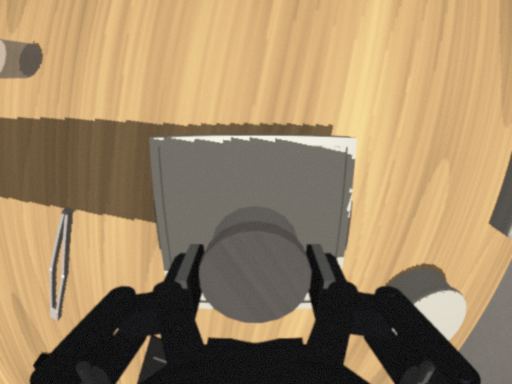

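Far rim corners are at (152,139) and (355,137), the near edge is about row 305, and the tin is at (255,267).

Run:
```python
from h import *
cal=robot.calibration('wrist')
b=back(cal,[[152,139],[355,137],[210,305],[300,305]],.061,True);print(b.round(4))
e=b[1]-b[0];u=e/np.hypot(*e);n=np.array([u[1],-u[0]]);print(np.hypot(*e),'c',(b[0]+b[1])/2+n*.058, 'depth',(b[2:]-b[0])@n)
print(np.round(back(cal,[[254.5,266],[199,270],[310,270],[254.5,321]],.0985,True),4))
```

```text
[[0.5638 0.1662]
 [0.6755 0.1886]
 [0.6114 0.0602]
 [0.6724 0.0718]]
0.11396828192794112 c [0.63106877 0.12056979] depth [0.11337179 0.11399342]
[[0.6311 0.1211]
 [0.6047 0.1132]
 [0.6585 0.1235]
 [0.6378 0.0856]]
```

Call:
{"name": "drive_tool", "arguments": {
  "commands": [
    [[3,-1,1],0,1],
    [[0,0,1],0,1],
    [[0,0,1],0,1],
    [[0,0,0],0,1],
    [[0,0,0],0,1]
  ]
}}

```text
t: 8.85
position: [0.6302, 0.1192, 0.0743]
ee_rot: [2.003, 2.421, -0.0]
wrist_force: [-0.2, 0.4, -0.3]
opening: 0.0543
```

Call:
{"name": "drive_tool", "arguments": {
  "commands": [
    [[0,0,1],0,1],
    [[0,0,0],0,1],
    [[0,0,0],0,1]
  ]
}}

```text
t: 9.15
position: [0.6302, 0.1192, 0.0733]
ee_rot: [2.003, 2.421, 0.0]
wrist_force: [-0.3, 0.3, -0.9]
opening: 0.0545
```

Call:
{"name": "drive_tool", "arguments": {
  "commands": [
    [[0,0,1],0,1],
    [[0,0,0],0,1],
    [[0,0,0],0,1]
  ]
}}

```text
t: 9.45
position: [0.6302, 0.1192, 0.0732]
ee_rot: [-2.003, -2.42, -0.001]
wrist_force: [-2.7, -0.3, 5.7]
opening: 0.0541
```

Contact: 5.7 N upward. Release slowly and retreat.

Call:
{"name": "drive_tool", "arguments": {
  "commands": [
    [[0,0,0],0,0.2],
    [[0,0,0],0,0.0],
    [[0,0,0],0,-0.3],
    [[0,0,0],0,-0.6],
    [[0,0,0],0,-0.8],
    [[0,0,0],0,-0.8],
    [[0,0,-10],0,-0.8],
    [[0,0,-30],0,-0.8],
    [[0,0,-40],0,-0.8],
    [[0,0,-40],0,-0.8],
    [[0,0,0],0,-0.8]
  ]
}}

```text
t: 10.55
position: [0.6341, 0.1195, 0.2001]
ee_rot: [1.998, 2.415, 0.016]
wrist_force: [0.6, 0.4, 0.3]
opening: 0.0769
```

Run:
```python
from h import *
plan(.45,.01,.2,-.25)
cal,im=look('w6',['tin','bin','tweezer'])
b=back(cal,[[254.5,266]],.1,True)
```

```text
t 10.55 pos [0.6341 0.1195 0.2001] jaw 0.188 tilt [ 0.012  0.003 -1.   ] q7 0.07 open 0.0769 F [0.6 0.4 0.3]
turn deg 25.1 then shift tool mm [-151.7 -151.2   -2.4]
tin [(array([0.6357, 0.1159, 0.0596]), 0.88)]
bin [(array([ 0.6247,  0.1208, -0.0015]), 0.75)]
tweezer [(array([0.4469, 0.0034, 0.0015]), 0.74)]
```

View pics/w6.png

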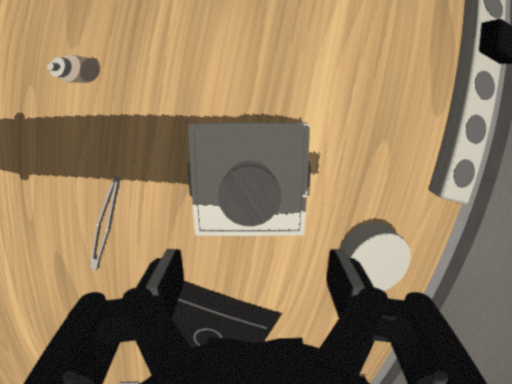

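Run:
```python
from h import *
cal,im=look('w7')
b=back(cal,[[190,125],[309,123],[306,235],[194,236]],.061,True);print(b.round(4),b.mean(0))
print(back(cal,[[250,196]],.096,True))
cv2.imwrite('pics/w7c.png',cv2.resize(im[110:290,60:320,::-1],None,fx=3,fy=3,interpolation=cv2.INTER_CUBIC))
```

```text
[[0.5592 0.1662]
 [0.6674 0.1885]
 [0.6915 0.0772]
 [0.5776 0.054 ]] [0.62393257 0.12149075]
[[0.6253733  0.11980328]]
```

View pics/w7c.png

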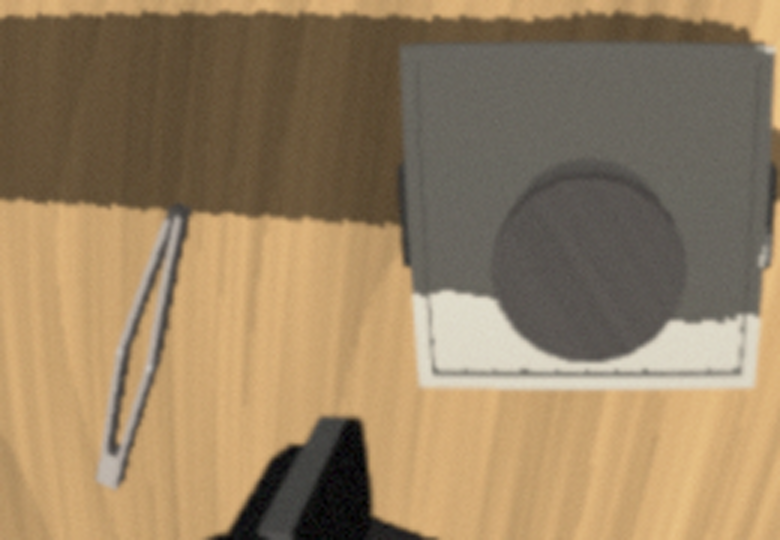

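The tin is about 2 mm from the middle of the lid. The tweezer's joined back is the lower end at (97,270) in the wrist picture and its tips are at (119,181), so the tips point to about +75°. Next is the tweezer.

Call:
{"name": "drive_tool", "arguments": {
  "commands": [
    [[0,0,0],8.3,-0.5],
    [[0,0,0],8.4,-0.5],
    [[0,0,0],8.4,-0.5],
    [[-25,-25,5],0,-0.5],
    [[-25,-25,5],0,-0.5],
    [[-25,-25,5],0,-0.5],
    [[-25,-25,5],0,-0.5],
    [[-25,-25,5],0,-0.5],
    [[-25,-25,5],0,-0.5],
    [[0,0,20],0,-0.5],
    [[0,0,0],0,-0.5],
    [[0,0,0],0,-0.5]
  ]
}}

```text
t: 12.0
position: [0.4475, 0.0111, 0.142]
ee_rot: [-2.48, -1.928, 0.002]
wrist_force: [0.2, -0.1, 0.0]
opening: 0.0639
```

Run:
```python
from h import *
plan(.449,.01,.15,-.25)
cal,im=look('w8',['tweezer'])
```

```text
t 12.0 pos [0.4475 0.0111 0.142 ] jaw -0.249 tilt [-0.001 -0.001 -1.   ] q7 -0.36 open 0.0639 F [ 0.2 -0.1  0. ]
turn deg 0.0 then shift tool mm [-0.7  1.8 -8. ]
tweezer [(array([0.4481, 0.0087, 0.0027]), 0.97)]
```

View pics/w8.png

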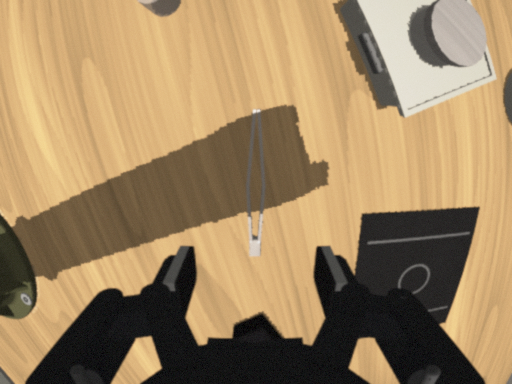

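The tweezer's tips are at (256,110) and its back end at (254,256). It lines up with the tool, between the fingers.

Run:
```python
from h import *
cal=robot.calibration('wrist')
b=back(cal,[[256,110],[254.5,255]],.008,True);print(b,np.hypot(*(b[0]-b[1])));d=b[0]-b[1];a=np.arctan2(d[1],d[0]);print(np.degrees(a))
plan(*b.mean(0),.004,a-np.pi/2)
```

```text
[[ 0.46786846  0.0807509 ]
 [ 0.429397   -0.06484798]] 0.15059577768308324
75.19905164318412
t 12.1 pos [0.4485 0.0113 0.1427] jaw -0.249 tilt [ 0.    -0.001 -1.   ] q7 -0.36 open 0.064 F [0.6 0.  0.4]
turn deg 0.5 then shift tool mm [ -3.1   0.9 138.7]
```

Call:
{"name": "drive_tool", "arguments": {
  "commands": [
    [[-3,1,30],0.5,0.1],
    [[0,0,40],0,0.1],
    [[0,0,35],0,0.1],
    [[0,0,20],0,0.1],
    [[0,0,8],0,0.1],
    [[0,0,3],0,0.1],
    [[0,0,2],0,0.1],
    [[0,0,0],0,0.1],
    [[0,0,0],0,0.1]
  ],
  "newtons": 30
}}

```text
t: 13.0
position: [0.4489, 0.0081, 0.0053]
ee_rot: [2.489, 1.917, 0.003]
wrist_force: [0.7, -0.4, 0.1]
opening: 0.0383
```

Run:
```python
from h import *
plan(.4486,.0080,.003,-.258)
cal,im=look('w9')
```

```text
t 13.0 pos [0.4489 0.0081 0.0053] jaw -0.258 tilt [ 0.002  0.001 -1.   ] q7 -0.23 open 0.0383 F [ 0.7 -0.4  0.1]
turn deg -0.0 then shift tool mm [-0.1 -0.3  2.3]
```

View pics/w9.png

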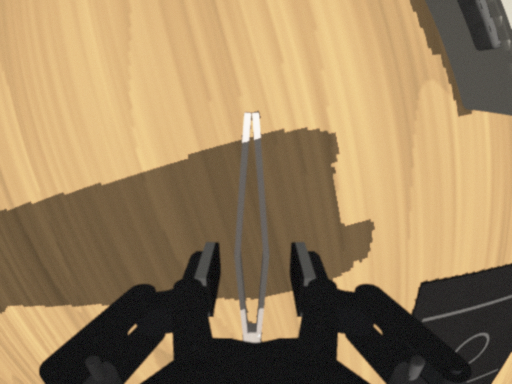

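The fingers straddle the tweezer at about row 270, so I close.

Call:
{"name": "drive_tool", "arguments": {
  "commands": [
    [[0,0,2],0,0.3],
    [[0,0,0],0,0.5],
    [[0,0,0],0,1],
    [[0,0,0],0,1],
    [[0,0,0],0,1],
    [[0,0,0],0,1],
    [[0,0,0],0,1]
  ]
}}

```text
t: 13.75
position: [0.4481, 0.0079, 0.0025]
ee_rot: [-2.489, -1.917, -0.0]
wrist_force: [-2.0, -0.4, 5.2]
opening: 0.0171
```

Run:
```python
from h import *
plan(.4486,.0080,.003,-.258)
```

```text
t 13.75 pos [0.4481 0.0079 0.0025] jaw -0.258 tilt [ 0.  0. -1.] q7 -0.23 open 0.0171 F [-2.  -0.4  5.2]
turn deg -0.0 then shift tool mm [ 0.2  0.5 -0.5]
```

Call:
{"name": "drive_tool", "arguments": {
  "commands": [
    [[0,0,-10],0,1],
    [[0,0,-30],0,1],
    [[0,0,-40],0,1],
    [[0,0,-20],0,1],
    [[0,0,0],0,1]
  ]
}}

```text
t: 14.25
position: [0.4506, 0.0081, 0.1057]
ee_rot: [2.487, 1.915, 0.011]
wrist_force: [0.4, 0.1, -0.4]
opening: 0.0169
```

Run:
```python
from h import *
plan(.4486,.0080,.003,-.258)
cal,im=look('w10')
```

```text
t 14.25 pos [0.4506 0.0081 0.1057] jaw -0.258 tilt [ 0.007  0.002 -1.   ] q7 -0.34 open 0.0169 F [ 0.4  0.1 -0.4]
turn deg -0.0 then shift tool mm [ -1.   -2.5 102.6]
```

View pics/w10.png

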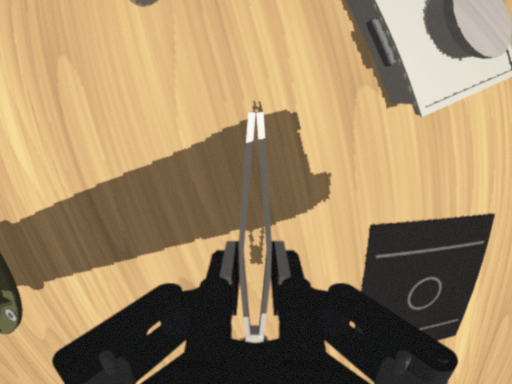

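The tweezer is held, with its tips ahead at (257,115). I turn about 88° and move over the right line.

Run:
```python
from h import *
plan(.6011,-.2196,.11,np.radians(-102.6))
im=robot.camera('top');cal=robot.calibration('top')
g=cv2.cvtColor(im,cv2.COLOR_RGB2GRAY)
m=((g<70)*255).astype(np.uint8)[140:235,260:360]
n,l,st,c=cv2.connectedComponentsWithStats(m);k=1+np.argmax(st[1:,4])
ys,xs=np.nonzero(cv2.morphologyEx((l==k).astype(np.uint8),cv2.MORPH_CLOSE,np.ones((7,7))))
w=back(cal,np.c_[xs+260,ys+140],.003)*1000
print(cv2.minAreaRect(w.astype(np.float32)),w.mean(0))
cv2.imwrite('pics/mat.png',cv2.resize(im[140:235,260:360,::-1],None,fx=7,fy=6,interpolation=cv2.INTER_CUBIC))
```

```text
t 14.3 pos [0.4491 0.008  0.1038] jaw -0.258 tilt [ 0.004  0.001 -1.   ] q7 -0.34 open 0.017 F [-0.1 -0.2 -0.5]
turn deg 87.8 then shift tool mm [198. 189.  -6.]
((613.7742919921875, -161.1493682861328), (185.1913604736328, 164.8782501220703), 77.78423309326172) [ 613.61092265 -161.1209222 ]
```

View pics/mat.png

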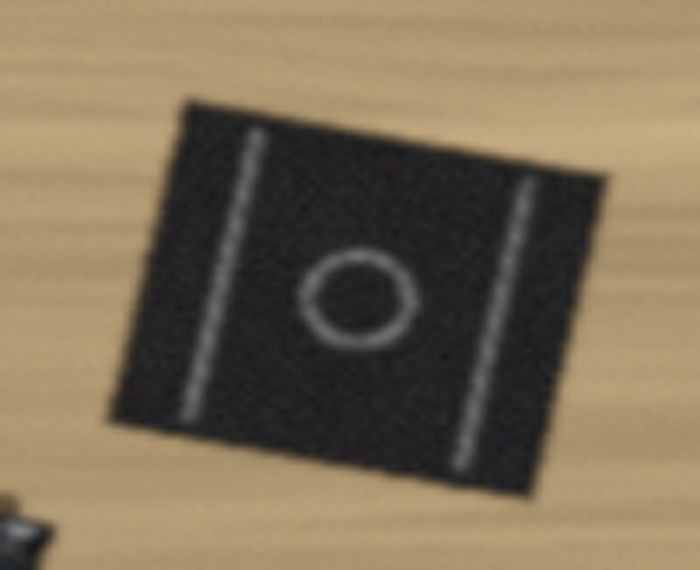

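The mat fits as centre (0.614,-0.161), yaw -12.3°.

Call:
{"name": "drive_tool", "arguments": {
  "commands": [
    [[0,0,0],8,1],
    [[0,0,0],8,1],
    [[0,0,0],8,1],
    [[0,0,0],8,1],
    [[0,0,0],8,1],
    [[0,0,0],8,1],
    [[0,0,0],8,1],
    [[0,0,0],8,1],
    [[0,0,0],8,1],
    [[0,0,0],8,1],
    [[0,0,0],7.5,1],
    [[0,0,0],0,1]
  ]
}}

```text
t: 15.55
position: [0.4468, 0.0075, 0.1008]
ee_rot: [3.122, -0.337, -0.004]
wrist_force: [0.0, -0.1, -0.0]
opening: 0.0172
```

Call:
{"name": "drive_tool", "arguments": {
  "commands": [
    [[22,21,0],0,1],
    [[22,21,0],0,1],
    [[22,21,0],0,1],
    [[22,21,0],0,1],
    [[22,21,0],0,1],
    [[22,21,0],0,1],
    [[22,21,0],0,1],
    [[22,21,0],0,1],
    [[22,21,0],0,1],
    [[0,0,0],0,1],
    [[0,0,0],0,1],
    [[0,0,0],0,1]
  ]
}}

```text
t: 16.75
position: [0.6004, -0.2178, 0.1013]
ee_rot: [-3.123, 0.333, 0.003]
wrist_force: [-0.8, -0.3, -0.7]
opening: 0.0172
```

Run:
```python
from h import *
plan(.601,-.2196,.008,np.radians(-102.3))
cal,im=look('w11')
print(proj(cal,[[.6138,-.161,.003],[.601,-.2196,.003]],True))
```

```text
t 16.75 pos [ 0.6004 -0.2178  0.1013] jaw -1.783 tilt [-0.002  0.001 -1.   ] q7 -1.25 open 0.0172 F [-0.8 -0.3 -0.7]
turn deg 0.1 then shift tool mm [ 1.2  1.8 93.3]
[[187.40200002 196.24202832]
 [256.0761427  196.41764012]]
```

View pics/w11.png

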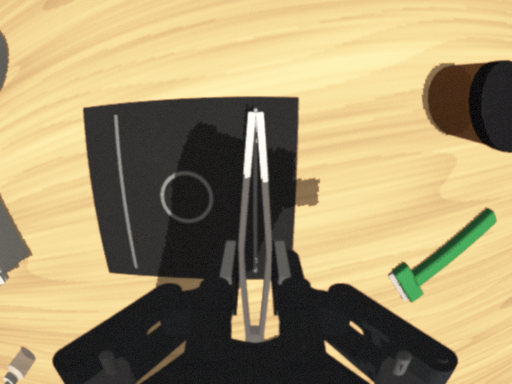

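The predicted ring position agrees with the picture at (187,197). The tweezer is above the right line, so I descend.

Call:
{"name": "drive_tool", "arguments": {
  "commands": [
    [[1,2,25],0,1],
    [[0,0,30],0,1],
    [[0,0,20],0,1],
    [[0,0,10],0,1],
    [[0,0,4],0,1],
    [[0,0,3],0,1],
    [[0,0,1],0,1],
    [[0,0,0],0,1],
    [[0,0,0],0,1]
  ]
}}

```text
t: 17.7
position: [0.6022, -0.2214, 0.0101]
ee_rot: [3.123, -0.337, 0.002]
wrist_force: [0.6, -0.6, 0.4]
opening: 0.0166
```

Call:
{"name": "drive_tool", "arguments": {
  "commands": [
    [[0,0,2],0,1],
    [[0,0,1],0,1],
    [[0,0,1],0,1],
    [[0,0,0],0,1],
    [[0,0,0],0,1]
  ]
}}

```text
t: 18.2
position: [0.6017, -0.2212, 0.0056]
ee_rot: [-3.123, 0.337, -0.0]
wrist_force: [-0.9, 0.7, 4.1]
opening: 0.0166
```

Run:
```python
from h import *
plan(.601,-.2196,.008,np.radians(-102.3))
```

```text
t 18.2 pos [ 0.6017 -0.2212  0.0056] jaw -1.786 tilt [ 0.  0. -1.] q7 -1.19 open 0.0166 F [-0.9  0.7  4.1]
turn deg -0.0 then shift tool mm [-1.  -1.4 -2.4]
```

Call:
{"name": "drive_tool", "arguments": {
  "commands": [
    [[0,0,0],0,0.5],
    [[0,0,0],0,0.3],
    [[0,0,0],0,0.1],
    [[0,0,0],0,0],
    [[0,0,-10],0,0],
    [[0,0,-30],0,0],
    [[0,0,-40],0,0],
    [[0,0,-40],0,0],
    [[0,0,-30],0,0],
    [[0,0,0],0,0],
    [[0,0,0],0,0]
  ]
}}

```text
t: 19.3
position: [0.6022, -0.2214, 0.1567]
ee_rot: [-3.123, 0.337, -0.004]
wrist_force: [0.3, -0.1, 0.3]
opening: 0.0427
```

Run:
```python
from h import *
plan(.499,-.4066,.16,np.radians(26))
cal,im=look('w12',['tweezer','mat','scraper'])
```

```text
t 19.3 pos [ 0.6022 -0.2214  0.1567] jaw -1.786 tilt [ 0.002 -0.    -1.   ] q7 -1.27 open 0.0427 F [ 0.3 -0.1  0.3]
turn deg 51.7 then shift tool mm [121.2 173.9  -3.6]
tweezer [(array([ 0.6053, -0.2196,  0.0038]), 0.64)]
mat [(array([ 0.6129, -0.1584,  0.0037]), 0.69)]
scraper [(array([ 0.4962, -0.408 ,  0.0013]), 0.74), (array([0.4061, 0.2147, 0.0014]), 0.74)]
```

View pics/w12.png

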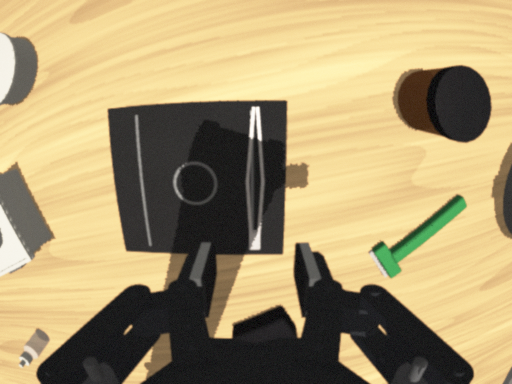

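The tweezer lies on the right line, tips up at (255,110) and back at (255,245). Next is the scraper, with its head at (385,258) and handle end at (462,203). I turn -128° and move above it.

Call:
{"name": "drive_tool", "arguments": {
  "commands": [
    [[0,0,0],-8.5,0],
    [[0,0,0],-8.5,0],
    [[0,0,0],-8.5,0],
    [[0,0,0],-8.5,0],
    [[0,0,0],-8.5,0],
    [[0,0,0],-8.5,0],
    [[0,0,0],-8.5,0],
    [[0,0,0],-8.5,0],
    [[0,0,0],-8.5,0],
    [[0,0,0],-8.5,0],
    [[0,0,0],-8.5,0],
    [[0,0,0],-8.5,0]
  ]
}}

```text
t: 20.7
position: [0.601, -0.221, 0.1539]
ee_rot: [-2.219, -2.221, 0.002]
wrist_force: [-0.4, -0.7, -0.1]
opening: 0.0425
```

Call:
{"name": "drive_tool", "arguments": {
  "commands": [
    [[0,0,0],-8.5,0],
    [[0,0,0],-8.5,0],
    [[0,0,0],-8.5,0],
    [[-24,-35,0],0,0],
    [[-24,-35,0],0,0],
    [[-24,-35,0],0,0],
    [[-24,-35,0],0,0],
    [[-25,-34,0],0,0],
    [[0,0,0],0,0],
    [[0,0,0],0,0],
    [[0,0,0],0,0]
  ]
}}

```text
t: 21.8
position: [0.4966, -0.4031, 0.1544]
ee_rot: [-1.68, -2.653, -0.002]
wrist_force: [0.3, 1.4, -0.4]
opening: 0.0428
```

Run:
```python
from h import *
plan(.499,-.4066,.16,np.radians(26))
cal,im=look('w13',['scraper'])
```

```text
t 21.8 pos [ 0.4966 -0.4031  0.1544] jaw 0.442 tilt [-0.001  0.002 -1.   ] q7 1.2 open 0.0428 F [ 0.3  1.4 -0.4]
turn deg -0.7 then shift tool mm [-4.2  0.6 -5.6]
scraper [(array([ 0.4961, -0.4056,  0.0012]), 0.66)]
```

View pics/w13.png

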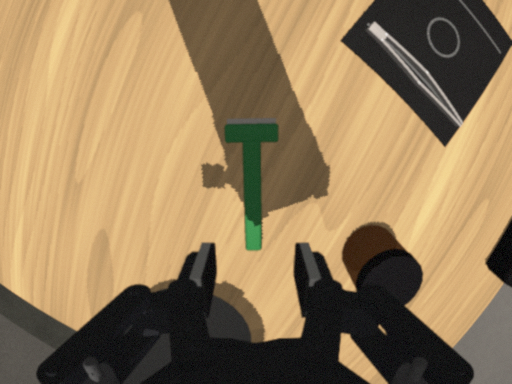

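The scraper runs from its head edge at (251.5,121) to its handle end at (254,249), in line with the tool. The jar at (385,270) is clear of the fingers.

Run:
```python
from h import *
cal=robot.calibration('wrist')
b=back(cal,[[251.5,122],[254,249]],.012,True);d=b[0]-b[1];a=np.arctan2(d[1],d[0]);print(b,np.hypot(*d),np.degrees(a))
plan(*b.mean(0),.004,a-np.pi/2)
```

```text
[[ 0.46841339 -0.34960143]
 [ 0.52862027 -0.47117531]] 0.1356653126151587 116.34593477454735
t 21.9 pos [ 0.497  -0.4028  0.1547] jaw 0.443 tilt [-0.     0.001 -1.   ] q7 1.2 open 0.0427 F [-0.6 -0.1 -0.1]
turn deg -1.0 then shift tool mm [ -7.7  -2.1 150.7]
```

Call:
{"name": "drive_tool", "arguments": {
  "commands": [
    [[-8,-2,20],-1,0],
    [[0,0,40],0,0],
    [[0,0,40],0,0],
    [[0,0,30],0,0],
    [[0,0,12],0,0],
    [[0,0,5],0,0],
    [[0,0,3],0,0],
    [[0,0,0],0,0],
    [[0,0,0],0,0]
  ]
}}

```text
t: 22.8
position: [0.4984, -0.4135, 0.007]
ee_rot: [1.659, 2.665, 0.0]
wrist_force: [0.1, 0.2, 0.4]
opening: 0.0427
```

Run:
```python
from h import *
plan(.4985,-.4104,.004,np.radians(26.3))
cal,im=look('w14')
```

```text
t 22.8 pos [ 0.4984 -0.4135  0.007 ] jaw 0.457 tilt [ 0.002 -0.001 -1.   ] q7 1.27 open 0.0427 F [0.1 0.2 0.4]
turn deg -0.1 then shift tool mm [2.8 1.5 3. ]
```

View pics/w14.png

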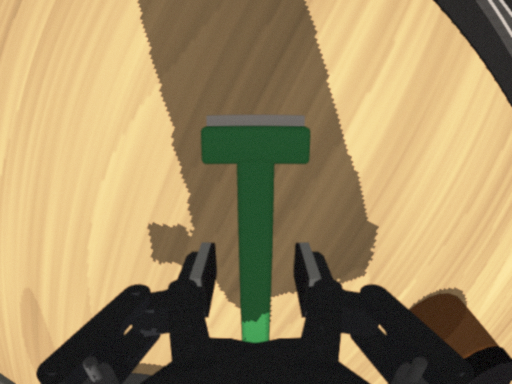

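The fingers straddle the handle, with the head ahead at (255,145). I adjust, close and lift.

Call:
{"name": "drive_tool", "arguments": {
  "commands": [
    [[2,1,3],0,0.2],
    [[0,0,0],0,0.4],
    [[0,0,0],0,1],
    [[0,0,0],0,1],
    [[0,0,0],0,1],
    [[0,0,0],0,1],
    [[0,0,0],0,1]
  ],
  "newtons": 35
}}

```text
t: 23.55
position: [0.4975, -0.4107, 0.0025]
ee_rot: [1.66, 2.667, 0.0]
wrist_force: [-0.0, 0.8, 2.5]
opening: 0.017
```

Call:
{"name": "drive_tool", "arguments": {
  "commands": [
    [[0,0,-10],0,1],
    [[0,0,-30],0,1],
    [[0,0,-40],0,1],
    [[0,0,-30],0,1],
    [[0,0,0],0,1],
    [[0,0,0],0,1]
  ]
}}

```text
t: 24.15
position: [0.4976, -0.4109, 0.1133]
ee_rot: [1.659, 2.666, 0.0]
wrist_force: [0.2, 0.8, -0.6]
opening: 0.0167
```

Run:
```python
from h import *
plan(.6266,-.1024,.12,np.radians(-102.3))
cal,im=look('w15')
```

```text
t 24.15 pos [ 0.4976 -0.4109  0.1133] jaw 0.457 tilt [ 0.001 -0.001 -1.   ] q7 1.23 open 0.0167 F [ 0.2  0.8 -0.6]
turn deg -51.5 then shift tool mm [-60.3 328.9  -6.8]
```

View pics/w15.png

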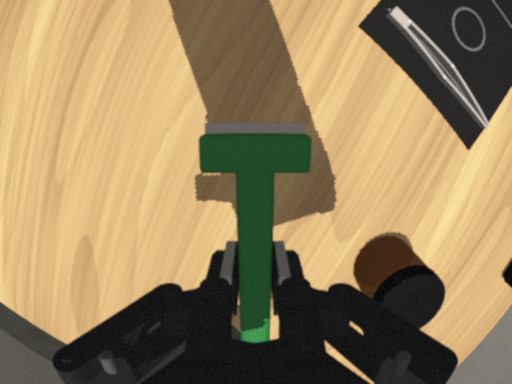

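Call:
{"name": "drive_tool", "arguments": {
  "commands": [
    [[0,0,-8],8.5,1],
    [[0,0,0],8.5,1],
    [[0,0,0],8.5,1],
    [[0,0,0],8.5,1],
    [[0,0,0],8.5,1],
    [[0,0,0],8.5,1],
    [[0,0,0],8.5,1],
    [[0,0,0],8.5,1],
    [[0,0,0],8.5,1],
    [[0,0,0],8.5,1],
    [[0,0,0],8.5,1],
    [[0,0,0],8.5,1]
  ]
}}

```text
t: 25.4
position: [0.4963, -0.4098, 0.1182]
ee_rot: [-3.117, -0.378, 0.005]
wrist_force: [-0.9, 0.3, -0.6]
opening: 0.0169
```

Call:
{"name": "drive_tool", "arguments": {
  "commands": [
    [[0,0,0],8.5,1],
    [[0,0,0],8.5,1],
    [[0,0,0],8.5,1],
    [[0,0,0],1,1],
    [[0,0,0],0,1]
  ]
}}

```text
t: 25.9
position: [0.4968, -0.41, 0.1189]
ee_rot: [-3.123, 0.332, 0.004]
wrist_force: [0.4, -0.3, -1.1]
opening: 0.0172
```

Run:
```python
from h import *
plan(.6266,-.1024,.12,np.radians(-102.3))
```

```text
t 25.9 pos [ 0.4968 -0.41    0.1189] jaw -1.783 tilt [-0.002  0.001 -1.   ] q7 -0.85 open 0.0172 F [ 0.4 -0.3 -1.1]
turn deg 0.2 then shift tool mm [  61.3 -328.2   -1.1]
```

Call:
{"name": "drive_tool", "arguments": {
  "commands": [
    [[7,-36,0],0,1],
    [[7,-36,0],0,1],
    [[7,-37,0],0,1],
    [[7,-37,0],0,1],
    [[7,-37,0],0,1],
    [[7,-37,0],0,1],
    [[7,-36,0],0,1],
    [[6,-36,0],0,1],
    [[6,-36,0],0,1],
    [[0,0,0],0,1],
    [[0,0,0],0,1],
    [[0,0,0],0,1]
  ]
}}

```text
t: 27.1
position: [0.6262, -0.1047, 0.1201]
ee_rot: [3.123, -0.337, -0.001]
wrist_force: [-0.0, 0.2, -0.1]
opening: 0.0169
```

Run:
```python
from h import *
plan(.6266,-.1024,.0055,np.radians(-102.3))
cal,im=look('w16')
print(proj(cal,[[.6138,-.161,.003]],True))
```

```text
t 27.1 pos [ 0.6262 -0.1047  0.1201] jaw -1.786 tilt [-0.001 -0.001 -1.   ] q7 -1.41 open 0.0169 F [-0.   0.2 -0.1]
turn deg -0.0 then shift tool mm [ -0.   -2.5 114.6]
[[315.65870152 191.18485218]]
```

View pics/w16.png

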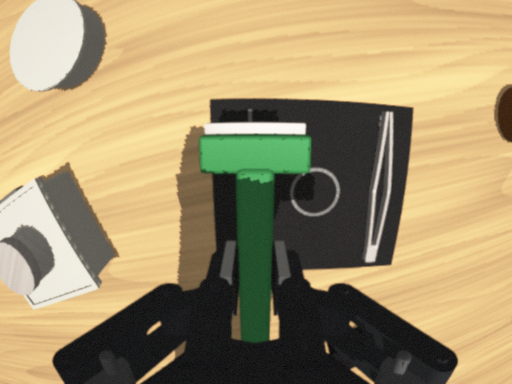

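The scraper is nearly over the left line, whose far end shows at (250,112). I descend with a -2.5 mm sideways correction.

Call:
{"name": "drive_tool", "arguments": {
  "commands": [
    [[0,-2.5,25],0,1],
    [[0,0,35],0,1],
    [[0,0,25],0,1],
    [[0,0,15],0,1],
    [[0,0,6],0,1],
    [[0,0,4],0,1],
    [[0,0,2],0,1],
    [[0,0,0],0,1],
    [[0,0,0],0,1]
  ]
}}

```text
t: 28.05
position: [0.6281, -0.1008, 0.0093]
ee_rot: [-3.123, 0.336, -0.003]
wrist_force: [-0.2, 0.4, -0.7]
opening: 0.0172
```

Call:
{"name": "drive_tool", "arguments": {
  "commands": [
    [[0,0,1],0,1],
    [[0,0,1],0,1],
    [[0,0,0],0,1],
    [[0,0,0],0,1]
  ]
}}

```text
t: 28.45
position: [0.6274, -0.1007, 0.0063]
ee_rot: [-3.123, 0.337, 0.0]
wrist_force: [0.4, -0.4, -1.1]
opening: 0.0171
```

Call:
{"name": "drive_tool", "arguments": {
  "commands": [
    [[0,0,1],0,1],
    [[0,0,0],0,1],
    [[0,0,0],0,0.5],
    [[0,0,0],0,0.3],
    [[0,0,0],0,0.1],
    [[0,0,0],0,0],
    [[0,0,-10],0,0],
    [[0,0,-30],0,0],
    [[0,0,-40],0,0],
    [[0,0,-40],0,0],
    [[0,0,0],0,0],
    [[0,0,0],0,0]
  ]
}}

```text
t: 29.65
position: [0.6282, -0.1008, 0.1271]
ee_rot: [-3.123, 0.337, -0.005]
wrist_force: [-0.2, 0.2, 0.9]
opening: 0.0425
```

Run:
```python
from h import *
plan(.409,.213,.16,np.radians(27))
cal,im=look('w17',['scraper','tweezer','mat'])
robot.camera('top');print([(np.round(x['at'],4),x['score']) for x in robot.pinpoint('top','bottle')])
```

```text
t 29.65 pos [ 0.6282 -0.1008  0.1271] jaw -1.786 tilt [ 0.003  0.    -1.   ] q7 -1.42 open 0.0425 F [-0.2  0.2  0.9]
turn deg 50.7 then shift tool mm [-379.1   52.8  -33.4]
scraper [(array([ 0.6268, -0.0965,  0.0068]), 0.68), (array([ 0.6274,  0.1204, -0.003 ]), 0.54)]
tweezer [(array([ 0.6035, -0.2224,  0.0025]), 0.57)]
mat [(array([ 0.6152, -0.1606,  0.0018]), 0.98)]
[(array([8.086e-01, 4.360e-02, 5.000e-04]), 0.6), (array([ 0.4094,  0.2139, -0.0012]), 0.57)]
```

View pics/w17.png

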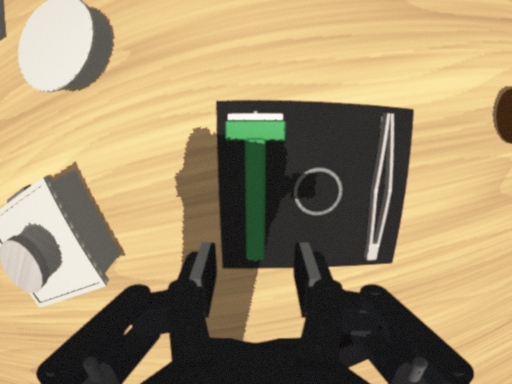

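The scraper is on the left line, head at (255,130) and handle down to (255,258); the tweezer is undisturbed. Now the bottle. I turn -90° so the jaws lie along the mat's x, then go to it.

Call:
{"name": "drive_tool", "arguments": {
  "commands": [
    [[0,0,-25],-8.5,-0.3],
    [[0,0,-25],-8.5,-0.6],
    [[0,0,0],-8.5,-0.6],
    [[0,0,0],-8.5,-0.6],
    [[0,0,0],-8.5,-0.6],
    [[0,0,0],-8.5,-0.6],
    [[0,0,0],-8.5,-0.6],
    [[0,0,0],-8.5,-0.6],
    [[0,0,0],-8.5,-0.6],
    [[0,0,0],-8.5,-0.6],
    [[0,0,0],-5,-0.6],
    [[0,0,0],0,-0.6]
  ]
}}

```text
t: 31.15
position: [0.627, -0.1008, 0.1745]
ee_rot: [-2.446, -1.97, 0.001]
wrist_force: [-0.5, -1.2, 0.3]
opening: 0.0682
```

Call:
{"name": "drive_tool", "arguments": {
  "commands": [
    [[26,-28,0],0,-0.6],
    [[26,-28,0],0,-0.6],
    [[26,-28,0],0,-0.6],
    [[26,-28,0],0,-0.6],
    [[26,-28,0],0,-0.6],
    [[26,-28,0],0,-0.6],
    [[26,-28,0],0,-0.6],
    [[26,-28,0],0,-0.6],
    [[26,-28,0],0,-0.6],
    [[26,-28,0],0,-0.6],
    [[0,0,0],0,-0.6],
    [[0,0,0],0,-0.6]
  ]
}}

```text
t: 32.35
position: [0.4088, 0.2133, 0.1751]
ee_rot: [2.446, 1.971, -0.001]
wrist_force: [0.5, -0.8, -0.8]
opening: 0.0681
```

Run:
```python
from h import *
plan(.409,.213,.16,np.radians(-12.3))
cal,im=look('w18',['bottle'])
```

```text
t 32.35 pos [0.4088 0.2133 0.1751] jaw -0.214 tilt [-0. -0. -1.] q7 -0.76 open 0.0681 F [ 0.5 -0.8 -0.8]
turn deg 0.0 then shift tool mm [-0.3  0.2 15.1]
bottle [(array([ 0.4078,  0.2102, -0.0013]), 0.79)]
```

View pics/w18.png

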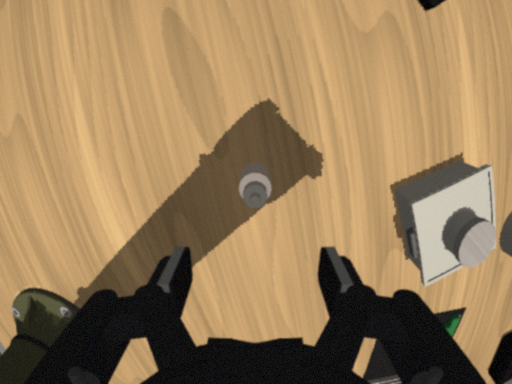

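The bottle's cap is at (255.5,188) and its dropper tip at about (256,196).

Run:
```python
from h import *
cal=robot.calibration('wrist');_,p,_=pose()
c=back(cal,[[255.5,187.5]],.07,True)[0];print(c,back(cal,[[256,200]],.082,True))
q=[*c];print(proj(cal,[q+[0],q+[.046],q+[.07],q+[.082]],True))
im=cv2.imread('pics/w18.png');cv2.imwrite('pics/w18c.png',cv2.resize(im[150:220,220:290],None,fx=8,fy=8,interpolation=cv2.INTER_CUBIC))
plan(*c,.016,np.radians(-12.3))
```

```text
[0.41221454 0.21755163] [[0.41101195 0.21026113]]
[[255.33566461 169.02013056]
 [255.43508716 180.17094341]
 [255.5        187.5       ]
 [255.53680431 191.67279011]]
t 32.45 pos [0.4098 0.2119 0.1752] jaw -0.217 tilt [-0. -0. -1.] q7 -0.76 open 0.068 F [ 1.3 -0.8 -0.2]
turn deg -0.2 then shift tool mm [  6.1   1.1 159.2]
```

View pics/w18c.png

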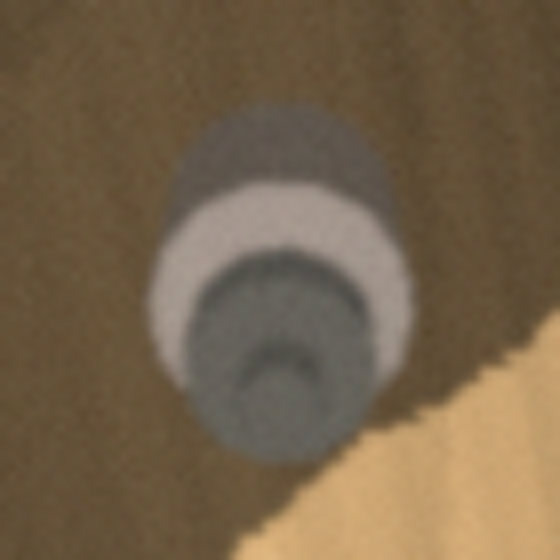

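The light disc at (255,188.7) is the shoulder at about 46 mm, and the cap itself is centred at about (255.2,195.7).

Run:
```python
from h import *
cal=robot.calibration('wrist')
print(back(cal,[[255,188.7]],.046,True),back(cal,[[255.2,195.7]],.07,True),back(cal,[[255,199]],.082,True))
plan(*back(cal,[[255.2,195.7]],.07,True)[0],.016,np.radians(-12.3))
```

```text
[[0.40998016 0.20934147]] [[0.4103315  0.21022239]] [[0.41038001 0.21131567]]
t 32.45 pos [0.4098 0.2119 0.1752] jaw -0.217 tilt [-0. -0. -1.] q7 -0.76 open 0.068 F [ 1.3 -0.8 -0.2]
turn deg -0.2 then shift tool mm [ -1.5   0.8 159.2]
```

Call:
{"name": "drive_tool", "arguments": {
  "commands": [
    [[-1.5,0.5,30],0,-0.6],
    [[0,0,40],0,-0.6],
    [[0,0,40],0,-0.6],
    [[0,0,25],0,-0.6],
    [[0,0,14],0,-0.6],
    [[0,0,8],0,-0.6],
    [[0,0,0],0,-0.6],
    [[0,0,0],0,-0.6]
  ],
  "newtons": 30
}}

```text
t: 33.25
position: [0.4103, 0.2112, 0.019]
ee_rot: [2.448, 1.969, 0.002]
wrist_force: [-0.0, -0.9, 0.2]
opening: 0.0685
```

Run:
```python
from h import *
plan(.4102,.2105,.016,np.radians(-12.3))
cal,im=look('w19')
plan(.4102,.2105,.016,np.radians(-12.3))
```

```text
t 33.25 pos [0.4103 0.2112 0.019 ] jaw -0.216 tilt [ 0.001  0.    -1.   ] q7 -0.71 open 0.0685 F [-0.  -0.9  0.2]
turn deg -0.1 then shift tool mm [-0.7  0.   3. ]
t 33.3 pos [0.4104 0.2115 0.0193] jaw -0.216 tilt [ 0.002  0.001 -1.   ] q7 -0.71 open 0.0682 F [-0.4 -0.4  0.5]
turn deg -0.1 then shift tool mm [-1.  -0.   3.3]
```

View pics/w19.png

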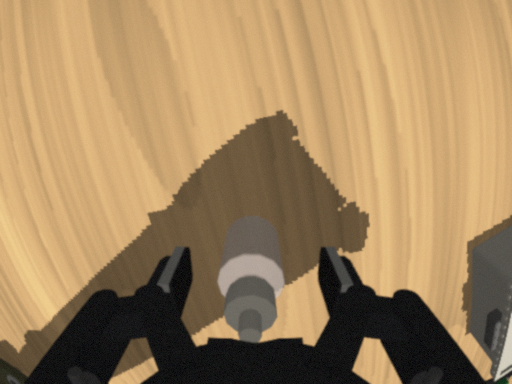

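The bottle is centred between the fingers (cap at (250,300)), so I close and lift.

Call:
{"name": "drive_tool", "arguments": {
  "commands": [
    [[-1,0,3],0,-0.3],
    [[0,0,0],0,0],
    [[0,0,0],0,0.2],
    [[0,0,0],0,1],
    [[0,0,0],0,1],
    [[0,0,0],0,1],
    [[0,0,0],0,1],
    [[0,0,0],0,1]
  ]
}}

```text
t: 34.1
position: [0.4094, 0.2106, 0.0158]
ee_rot: [-2.447, -1.971, -0.001]
wrist_force: [-1.3, -1.0, 5.7]
opening: 0.0313
```

Call:
{"name": "drive_tool", "arguments": {
  "commands": [
    [[0,0,-10],0,1],
    [[0,0,-25],0,1],
    [[0,0,-35],0,1],
    [[0,0,-35],0,1],
    [[0,0,-25],0,1],
    [[0,0,0],0,1],
    [[0,0,0],0,1]
  ]
}}

```text
t: 34.8
position: [0.4094, 0.2105, 0.1458]
ee_rot: [-2.447, -1.971, -0.002]
wrist_force: [0.1, 0.4, -1.3]
opening: 0.0311
```

Run:
```python
from h import *
plan(.6138,-.161,.145,np.radians(-12.3))
cal,im=look('w20')
```

```text
t 34.8 pos [0.4094 0.2105 0.1458] jaw -0.215 tilt [ 0.001  0.001 -1.   ] q7 -0.75 open 0.0311 F [ 0.1  0.4 -1.3]
turn deg -0.0 then shift tool mm [-319.5  278.9    0.7]
```

View pics/w20.png

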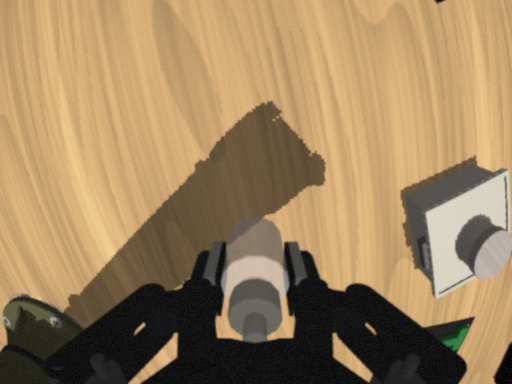

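The bottle is held upright. I move it over the ring.

Call:
{"name": "drive_tool", "arguments": {
  "commands": [
    [[-25,22,0],0,1],
    [[-32,28,0],0,1],
    [[-32,28,0],0,1],
    [[-32,28,0],0,1],
    [[-32,28,0],0,1],
    [[-32,28,0],0,1],
    [[-32,28,0],0,1],
    [[-32,28,0],0,1],
    [[-32,28,0],0,1],
    [[-25,21,0],0,1],
    [[-13,12,0],0,1],
    [[0,0,0],0,1]
  ]
}}

```text
t: 36.05
position: [0.6129, -0.1643, 0.1432]
ee_rot: [-2.451, -1.965, 0.007]
wrist_force: [-0.7, -0.7, -0.6]
opening: 0.0308
```

Call:
{"name": "drive_tool", "arguments": {
  "commands": [
    [[0,0,0],0,1],
    [[0,0,0],0,1]
  ]
}}

```text
t: 36.25
position: [0.6132, -0.1589, 0.1443]
ee_rot: [-2.443, -1.971, 0.001]
wrist_force: [0.5, 0.4, -0.1]
opening: 0.031
```

Run:
```python
from h import *
plan(.6138,-.161,.0188,np.radians(-12.3))
cal,im=look('w21')
print(proj(cal,[[.6138,-.161,.003]],True))
```

```text
t 36.25 pos [ 0.6132 -0.1589  0.1443] jaw -0.213 tilt [-0.002  0.001 -1.   ] q7 0.16 open 0.031 F [ 0.5  0.4 -0.1]
turn deg 0.1 then shift tool mm [ -2.    1.3 125.5]
[[255.6832826  184.77294446]]
```

View pics/w21.png

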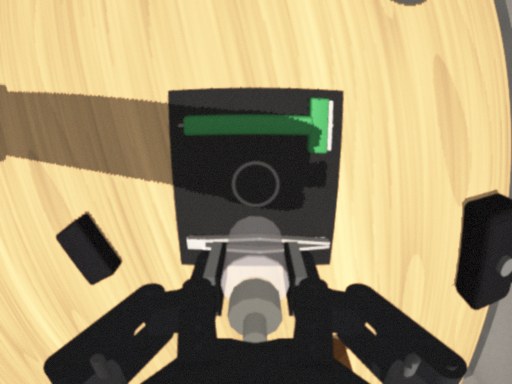

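The ring is at (256,184), matching the prediction. Scraper and tweezer lie on either side, so I descend.

Call:
{"name": "drive_tool", "arguments": {
  "commands": [
    [[-2,1,25],0,1],
    [[0,0,35],0,1],
    [[0,0,30],0,1],
    [[0,0,18],0,1],
    [[0,0,8],0,1],
    [[0,0,4],0,1],
    [[0,0,2],0,1],
    [[0,0,0],0,1],
    [[0,0,0],0,1]
  ]
}}

```text
t: 37.2
position: [0.6151, -0.163, 0.0244]
ee_rot: [2.446, 1.97, 0.002]
wrist_force: [-0.1, -0.6, 0.8]
opening: 0.0312
```

Call:
{"name": "drive_tool", "arguments": {
  "commands": [
    [[0,0,1],0,1],
    [[0,0,1],0,1],
    [[0,0,0],0,1],
    [[0,0,0],0,1]
  ]
}}

```text
t: 37.6
position: [0.6144, -0.1628, 0.0213]
ee_rot: [-2.447, -1.971, -0.0]
wrist_force: [0.4, -0.2, -0.2]
opening: 0.0312
```

Run:
```python
from h import *
plan(.6138,-.161,.0188,np.radians(-12.3))
```

```text
t 37.6 pos [ 0.6144 -0.1628  0.0213] jaw -0.215 tilt [ 0.  0. -1.] q7 0.23 open 0.0312 F [ 0.4 -0.2 -0.2]
turn deg -0.0 then shift tool mm [ 1.7 -1.   2.5]
```

Call:
{"name": "drive_tool", "arguments": {
  "commands": [
    [[2,-1,1],0,1],
    [[0,0,1],0,1],
    [[0,0,0.5],0,1],
    [[0,0,0],0,1],
    [[0,0,0],0,1]
  ]
}}

```text
t: 38.1
position: [0.6139, -0.1605, 0.0189]
ee_rot: [-2.447, -1.971, -0.0]
wrist_force: [-0.3, 1.8, 0.3]
opening: 0.0317
```

Call:
{"name": "drive_tool", "arguments": {
  "commands": [
    [[0,0,0.7],0,1],
    [[0,0,0],0,1],
    [[0,0,0],0,0.4],
    [[0,0,0],0,0.2],
    [[0,0,0],0,0.0],
    [[0,0,0],0,-0.2],
    [[0,0,0],0,-0.4],
    [[0,0,0],0,-0.4],
    [[0,0,-10],0,-0.4],
    [[0,0,-30],0,-0.4],
    [[0,0,-35],0,-0.4],
    [[0,0,-35],0,-0.4]
  ]
}}

```text
t: 39.3
position: [0.6136, -0.1609, 0.1299]
ee_rot: [2.447, 1.97, -0.0]
wrist_force: [1.1, 0.3, -0.0]
opening: 0.0599
```

Call:
{"name": "drive_tool", "arguments": {
  "commands": [
    [[0,0,-40],0,-0.4],
    [[0,0,-40],0,-0.4],
    [[-20,-40,0],0,-0.4],
    [[-20,-40,0],0,-0.4],
    [[0,0,0],0,-0.4],
    [[0,0,0],0,-0.4]
  ]
}}

```text
t: 39.9
position: [0.5266, -0.1832, 0.2092]
ee_rot: [2.448, 1.968, 0.004]
wrist_force: [0.5, -0.1, 0.1]
opening: 0.06
```

Run:
```python
from h import *
plan(.6138,-.161,.2,np.radians(-12.3))
cal,im=look('w22',['bottle','scraper','tweezer','mat','tin','bin'])
im=robot.camera('top');cv2.imwrite('pics/top2.png',cv2.resize(im[100:290,100:430,::-1],None,fx=2.4,fy=2.4,interpolation=cv2.INTER_CUBIC))
for t in ['sponge','tub','magnet','jar','tin','bin','bottle']: print(t,[(np.round(x['at'],4),x['score']) for x in robot.pinpoint('top',t)][:2])
```

```text
t 39.9 pos [ 0.5266 -0.1832  0.2092] jaw -0.216 tilt [ 0.002  0.001 -1.   ] q7 0.15 open 0.06 F [ 0.5 -0.1  0.1]
turn deg -0.1 then shift tool mm [40.2 80.4  9.4]
bottle [(array([ 0.6156, -0.1611,  0.0066]), 0.76)]
scraper [(array([ 0.6233, -0.0994,  0.0088]), 0.88)]
tweezer [(array([ 0.6048, -0.2243,  0.0063]), 0.81)]
mat [(array([ 6.162e-01, -1.593e-01,  6.000e-04]), 0.78), (array([ 0.4068, -0.1877,  0.0031]), 0.51)]
tin []
bin []
sponge [(array([ 0.4038, -0.1899, -0.0038]), 0.68), (array([ 0.6334, -0.0994,  0.0028]), 0.36)]
tub [(array([ 8.096e-01,  4.390e-02, -7.000e-04]), 0.58)]
magnet [(array([ 6.696e-01,  4.054e-01, -2.000e-04]), 0.82)]
jar [(array([ 0.6566, -0.4255, -0.0043]), 0.6)]
tin [(array([0.6295, 0.1177, 0.0602]), 0.82)]
bin [(array([6.317e-01, 1.167e-01, 5.000e-04]), 0.84)]
bottle [(array([ 0.6127, -0.1562,  0.0007]), 0.58)]
```

View pics/w22.png

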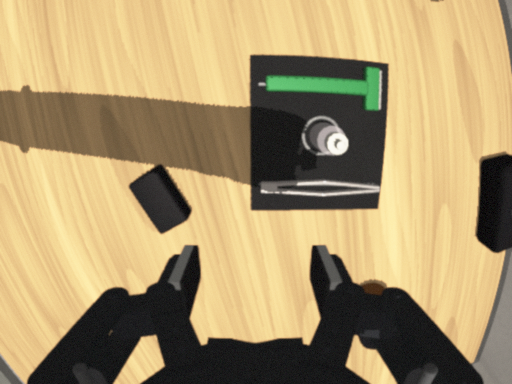

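View pics/top2.png

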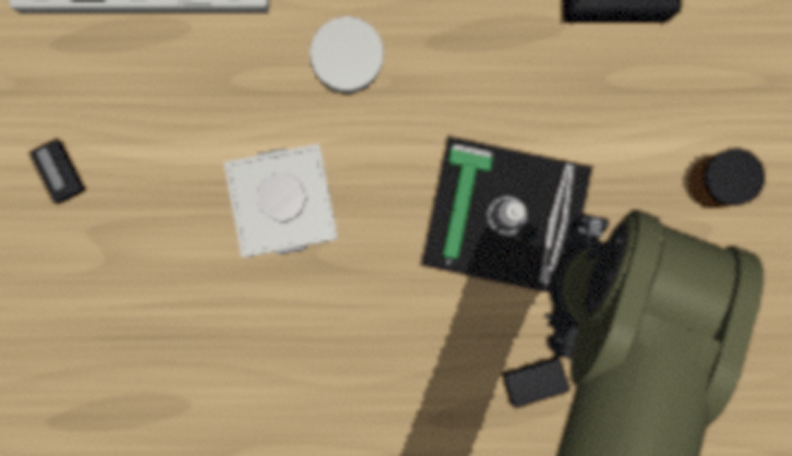

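The wrist picture shows the bottle standing in the ring at (322,137), with the scraper on the upper line and the tweezer on the lower one. The tin is on the lid in the top view at (282,197) and the bystanders are unmoved. I hand in.

```bash
python3 -c "
from workcell import robot
s=robot.read_state();print(s['t'],abs(s['qvel']).max(),s['wrist_force']);print(robot.sign_off())"
```

```text
40.65 0.001580366807638332 [-0.66816969  0.60461158  0.73495853]
the job is handed in; nothing more can be done
None
```

The kit is laid out as asked, and I handed the job in at about 41 s of the 112 s allowed. `sign_off()` gives no verdict, so what follows rests on my own last camera checks.

| Item | Where it ended up | Limit |
|---|---|---|
| Bottle | Upright in the ring; wrist camera about 2 mm from the mat's middle, top camera about 5 mm | 12 mm |
| Scraper | On the left line, head pointing away, about 1–4 mm off sideways and about 4 mm too far along the line | 13 mm sideways, 20 mm lengthwise |
| Tweezer | On the right line, tips pointing away, about 3–5 mm off sideways | 13 mm sideways |
| Tin | Upright on the bin lid, about 2 mm from its middle | 13 mm |

- **Bystanders:** the sponge, tub, magnet and jar read within 6 mm of their starting places. That is about the accuracy of the readings, and the arm never touched them as far as I could tell.
- **Disagreements:** the cameras and networks differed by a few millimetres. The networks also gave some false matches, for example a second "sponge" reading at the scraper, which I ignored. The last wrist picture did not show the tin or bin, so the final tin check is from the top camera.
- **At hand-in:** the arm was at rest, clear of everything, with the gripper open.

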